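Rock a set gel cassette out of its casting stand

ROBOT

A 6-joint arm with a two-finger parallel gripper is mounted at the origin on a cart in front of the work surface, level with it; the furniture and walls round the work are solid. World frame = base frame: x ahead of the robot, y to its left, z up, the work surface at z = 0. Lengths are in m, angles in rad, forces in N, time in s.
With the tool pointing down it reaches from about 0.35 to 0.775 m from the base axis. Payload 5.5 kg.
Tool frame: the origin (TCP) lies on the centre line of the jaws, within the pads' length; the fingertips stand 8 mm ahead of it and the grasp point (between the pads) lies 11 mm behind it; z points along the fingers, y is the direction in which the jaws open and shut (so a half turn about z gives the same grasp; the last joint's range is limited). The gripper opens to 85 mm and grips with 20 to 120 N. Pads are 22 mm wide; open, the fingers measure 114 mm over their backs; the gripper's body (76 mm by 85 mm) begins 54 mm behind the grasp point. The pads swing forward as they close: fully open they stand 13 mm farther back than shut.
Start: joints at [-1.41, 0.313, 0.046, 1.304, 0, 1.431], TCP at [0.17, -0.549, 0.239] pointing down, gripper open.
Joint ranges: [-2.76, 2.76], [-0.86, 1.69], [-1.03, 1.26], [-2.2, 2.34], [-1.47, 1.5], [-3.14, 3.14]. Speed limits (rad/s): [2.57, 2.57, 3.14, 3.14, 3.14, 3.14].

INTERFACE

Orientations are given as a 3x3 rotation matrix whose columns are the frame's x, y, z axes.
In Python, from rig import observe, vision, env gives the robot as it stands.
- The arm moves only by the tool apply_moves, never from a script. Its argument "series" is a list of rows, each a list of 7 numbers: the finger opening in mm, from 0 to 85.4, then the shift along the tool's x, y, z in mm, then the turn, a rotation vector about the tool's x, y, z in rad. In form: [[hand, dx, dy, dz, rx, ry, rz], ...]. A call has 1 to 20 rows; each row is the pose to reach, as a shift and turn from the pose measured when the call began, along the tool's axes at that moment; what a row does not reach only later rows make up. A row lasts 1/8 s, in which the tool goes at most 62.5 mm and 10.7 degrees, less where a joint would pass 70% of its speed; a pose out of reach is approached as far as the arm can. A call with a gripper value outside its range is refused whole. The fingers move at their own pace and stop on an object; "force" is the grip in N (left out, the last holds). Time passes only in rows, so rows that repeat a pose let the fingers close. It gives the time, the measured TCP pose, the force and the opening at its end, in the units of the state.
- observe(): the state, without advancing time (a new reading comes with each control period).
- vision.read_camera(name): name is "scene" or "side" or "wrist"; returns the picture (420x560x3 uint8, blue, green, red); there is no depth.
- vision.calibration(name): a dict with "fovy" (degrees; the focal length in pixels is half the picture's height over the tangent of half this angle, whatever the lens; pixels are square), "cx", "cy" (the principal point, pixels), "xyz" and "attitude" of the camera in the world. Camera axes: x right, y down, z forward; pixel columns grow to the right and rows downward; lengths in m; the calibration is good to about 2 mm. A picture is of the moment at which its call begins: read the wrist's pose just before it. calibration takes no time and is no camera call; for the wrist camera it gives the pose at the moment of the call.
- env.close_job(): hands the job in, once; it reports no verdict.
The state is a dict: "t": time; "joint_pos": joint angles; "joint_velocities": joint speeds; "joint_torque": joint torques, N m; "ee_pos": TCP position; "ee_rot": TCP orientation; "wrist_force": force on the tool from outside, world axes, zero at the start; "torque": the same for the moment, N m; "width": opening from 0.0 (shut) to 1.0 (fully open).
Only numpy, scipy, OpenCV 4.12 (cv2) and the standard library are available. Lean on these libraries where they do the work, as an engineer would, in place of code of your own. Each camera call takes 0.05 s, during which the arm holds its last target. There are 200 camera calls.

TASK

The gel has set: swing the hold-down bail of the casting stand right back, rock the glass cassette loose from the foot jaws one end at a time, and draw it up out of the leaning channels without jerking it and without dragging or lifting the light stand. Set it down gently, upright, in a free slot of the white holding rack; leave the cassette already there, the timer and the dropper bottle as they are.

Things in the scene. Friction and masses are not known exactly. Their poses are not given: they have to be found in the camera images.
- cassette: The gel cassette to be moved: a flat, pale bluish glass sandwich with a spacer strip down each side and gel inside, 8 mm thick, 130 mm wide, 120 mm tall, about 0.3 kg. Origin: centre of its bottom edge; x is its thickness, y its width, z points up along it to the top edge. At the start it stands in the casting stand, leaning as its channels do.
- casting_stand: Casting stand, loose on the bench, 1.2 kg: grey base plate 160 x 220 mm, 15 mm high, with two aluminium side channels, open at the top, that lean 0.35 rad (20 degrees) from the vertical towards the stand's -x side. Origin: centre of its underside; z up. The cassette slides out along the channels, direction (-0.343, 0, 0.939).
- slot_foot (a point): Middle of the rubber gasket under the cassette's bottom edge, at (-4, 0, 36) mm in the stand. The channels hold the outer 7 mm of each side edge up to 60 mm from here (play 3 mm across the thickness, on the +x face, and 5.5 mm at each side); the top 60 mm and the middle of both faces are open to fingers.
- jaw_point (a point): On the gasket, midway along the foot jaw at y = +30 mm; its twin is at y = -30 mm. Each sprung rubber jaw (22 mm long) grips the lowest 5 mm of the cassette across its thickness and resists its rising with about 8 N: pulled straight, both together lift the stand. If the cassette is tilted in its own plane about a bottom corner, each lets go in turn, once its place has risen 5 mm.
- bail (a joint): Angle of the hold-down bail, a steel bow hinged on the outer sides of the channels: 0 when it stands across the cassette's top edge (rubber foot 1.5 mm above it, so the cassette cannot come up), growing as it swings to the stand's +x side, up to 1.85 rad, where it is right back. Friction holds it where it is left; about 0.13 N m turn it.
- bail_tab (a point): Top middle of the black finger tab on the bail's crossbar: the tab is 8 mm thick, 44 mm wide and reaches 28 mm down from this point; 112.5 mm from the hinge axis. With the bail closed it lies in line with the middle of the cassette, 37.5 mm beyond its top edge.
- bail_hinge (a point): Middle of the bail's hinge axis, which runs along the stand's y; 45 mm up the slope from the gasket.
- holding_rack: White plastic rack, fixed, 146 mm long (x), 106 mm wide (y), 66 mm high: two comb rails at y = -45 and +45 mm, 16 mm thick, with upright slots for three cassettes at x = -40, 0 and +40 mm. Slots are 16 mm wide, floor at z = 14 mm, teeth with round tops. Origin: centre of its underside; z up. A cassette stands across both rails, its thickness along x.
- stored_cassette: A second cassette like the first, loose, which already stands in the rack's slot at x = +40 mm; the other two slots are free. Origin and axes as for the first.
- bench_timer: White bench timer with a red knob, 62 x 62 x 46 mm, loose; origin at the centre of its underside.
- dropper: Small dropper bottle, 22 mm in diameter, 62 mm tall, loose; origin at the centre of its underside.

How it is judged:
On the way, in this order (a step that is already met when the one before it is completed fails the run):
1. the bail is swung back while the cassette still stands in the channels (value of joint bail above 1 rad and z of cassette in the frame of casting_stand below 0.05 m), for 0.1 s.
2. the cassette is drawn up clear of the channels (z of cassette in the frame of casting_stand above 0.105 m), for 0.1 s.
At the end, for the whole second after the job is handed in: The cassette stands at rest, upright (leaning at most 14 degrees in the slot), on the floor of one of the rack's two free slots (bottom edge within 5 mm of it, centred across the rails within 25 mm), square to the rack within 9 degrees; the bail is still swung back by more than 1.0 rad (z of cassette in the frame of holding_rack between 0.01 and 0.019 m and x of cassette in the frame of holding_rack between -0.05 and 0.01 m and y of cassette in the frame of holding_rack between -0.025 and 0.025 m and angle between cassette's own z axis and vertical below 0.25 rad and angle between the y axis of cassette and the y axis of holding_rack, either way round below 0.15 rad and linear speed of cassette below 0.02 m/s and value of joint bail above 1 rad); the robot touches nothing.
It fails at once if the casting stand is dragged or lifted by more than 15 mm (distance of casting_stand from where it was at the start of the episode above 0.015 m).
It fails at once if the cassette is jerked (faster than 0.25 m/s) while it is in the channels (linear speed of cassette above 0.25 m/s and z of cassette in the frame of casting_stand below 0.09 m and distance between cassette and slot_foot below 0.07 m).
It fails at once if the cassette is set down on or knocked against the rack with more than 40 N (contact force between cassette and holding_rack above 40 N).
It fails at once if the cassette is dropped or thrust into the rack (faster than 0.25 m/s while its foot is between the teeth or just above them) (linear speed of cassette above 0.25 m/s and z of cassette in the frame of holding_rack below 0.075 m and horizontal distance between cassette and holding_rack below 0.09 m).
It fails at once if the stored cassette is shifted by more than 15 mm, or the timer or the dropper bottle by more than 20 mm (distance of stored_cassette from where it was at the start of the episode above 0.015 m or distance of any of bench_timer, dropper from where it was at the start of the episode above 0.02 m).
It also fails if it takes over 67 s, if anything falls off the work surface, if the arm or the gripper's body presses on something with over 40 N, if the wrist force passes 120 N, or if a joint passes its speed limit or range.

## Working session

There is one attempt and no reset: what is moved stays moved. The work goes in short steps, Python scripts to look and compute and a tool call to move; the robot and the scene stay as the last step left them, time stands still between calls to the robot, and variables do not carry over. Pictures are saved under pics/ and viewed, about 8 in all and at most 12, crops included, and the job is handed in when it is done.

Besides the shell and the picture viewer there is one more tool, called after ">>>" as a command line: name --pt "numbers of a row" for each row, then --argument value for the rest. apply_moves: Moves the arm, as the interface text tells. Its arguments: {"type":"object","properties":{"series":{"type":"array"},"force":{"type":"number"}},"required":["series"]}

```bash
ls; mkdir -p pics
python3 - <<'E'
from rig import observe, vision, env
import cv2,numpy as np
for n in("scene","side"):
    c=vision.calibration(n); print(n,c)
    cv2.imwrite(f"pics/{n}0.png",vision.read_camera(n))
print(vision.calibration("wrist")); print(observe())
E
```

```text
pics
scene {'fovy': 48.741699885863966, 'cx': 284.560919082966, 'cy': 212.0440194265607, 'xyz': array([-0.12447222, -0.99460122,  0.62998416]), 'attitude': array([[ 0.82415234, -0.26774127,  0.4990867 ],
       [-0.56630712, -0.37662375,  0.73311036],
       [-0.00831599, -0.88683097, -0.46201913]])}
side {'fovy': 47.16245630180969, 'cx': 280.30027689709726, 'cy': 210.9802971048067, 'xyz': array([ 0.3923501 , -1.13591965,  0.69983476]), 'attitude': array([[ 0.99921835, -0.00589411,  0.039089  ],
       [-0.03651331, -0.51652863,  0.85549106],
       [ 0.01514823, -0.85624963, -0.5163401 ]])}
{'fovy': 66.50545645146562, 'cx': 276.00358496905716, 'cy': 206.0616197996368, 'xyz': array([ 0.23338118, -0.52875262,  0.3735741 ]), 'attitude': array([[ 2.96103191e-01, -9.21303650e-01, -2.52036675e-01],
       [-9.55155537e-01, -2.85855850e-01, -7.72290966e-02],
       [-8.94709413e-04,  2.63602007e-01, -9.64631111e-01]])}
{'t': 0.1, 'joint_pos': array([-1.40961138e+00,  3.13946358e-01,  4.50879463e-02,  1.30360432e+00,
       -5.75841071e-06,  1.43118900e+00]), 'joint_velocities': array([ 1.21042198e-04, -1.47832343e-03,  1.57455099e-03,  3.40858124e-05,
        7.56682975e-04, -4.75789970e-05]), 'joint_torque': array([ 3.22189291e-03, -4.81725633e+01,  2.99242938e+01,  1.27595931e-02,
       -1.02116560e-04,  9.12717923e-06]), 'ee_pos': array([ 0.1702721 , -0.54874344,  0.23848415]), 'ee_rot': array([[ 9.55102086e-01,  2.96276779e-01, -2.73121007e-04],
       [ 2.96276819e-01, -9.55100699e-01,  1.64387680e-03],
       [ 2.26184458e-04, -1.65098958e-03, -9.99998612e-01]]), 'wrist_force': array([ 0.42369026,  0.20222502, -0.00535574]), 'torque': array([ 0.02436866, -0.0066637 , -0.01432404]), 'width': 1.003963772421283}
```

View pics/scene0.png

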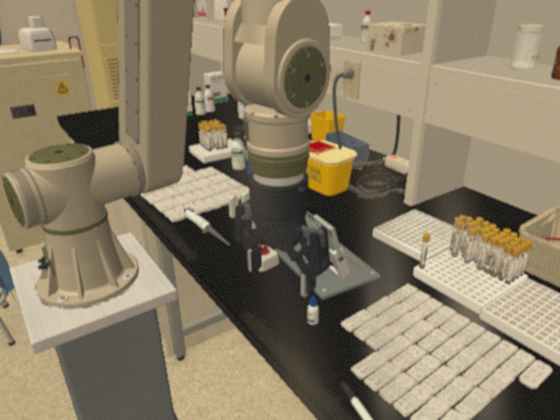

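View pics/side0.png

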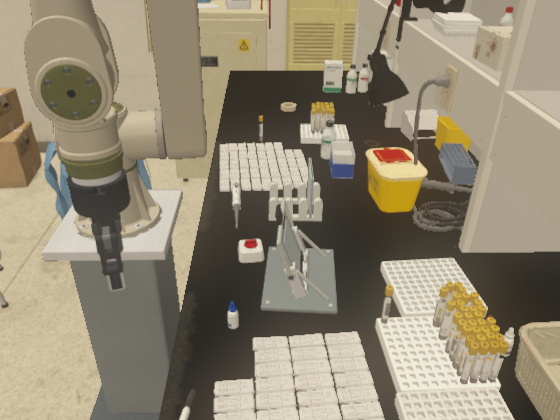

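The side view shows the stand plate at about (265–337, 250–307), the rack at (270–323, 182–220), the timer at (251, 250) and the dropper at (233, 317). The arm covers much of the scene view. I'll enlarge the side view.

```bash
cat > h.py <<'E'
from rig import observe, vision, env
import cv2,numpy as np
def ray(n,uv,c=None):
    c=c or vision.calibration(n); f=210/np.tan(np.radians(c["fovy"])/2)
    d=c["attitude"]@np.array([(uv[0]-c["cx"])/f,(uv[1]-c["cy"])/f,1.]); return c["xyz"],d/np.linalg.norm(d)
def onz(n,uv,z,c=None):
    o,d=ray(n,uv,c); return o+d*(z-o[2])/d[2]
def proj(n,p,c=None):
    c=c or vision.calibration(n); f=210/np.tan(np.radians(c["fovy"])/2)
    q=c["attitude"].T@(np.array(p)-c["xyz"]); return np.array([c["cx"]+f*q[0]/q[2],c["cy"]+f*q[1]/q[2]])
def tri(a,b):
    (o1,d1),(o2,d2)=a,b
    t=np.linalg.lstsq(np.c_[d1,-d2],o2-o1,rcond=None)[0]; p,q=o1+t[0]*d1,o2+t[1]*d2
    return (p+q)/2,np.linalg.norm(p-q)
E
python3 - <<'E'
from h import *
im=cv2.imread("pics/side0.png")[150:330,220:350]
cv2.imwrite("pics/c1.png",cv2.resize(im,None,fx=4.4,fy=3.3,interpolation=cv2.INTER_CUBIC) if 0 else cv2.resize(im,None,fx=3.3,fy=3.3,interpolation=cv2.INTER_CUBIC))
for uv in[(264,307),(336,307),(336,250),(268,250)]:print(uv,onz("side",uv,.015))
for uv in[(268,219),(322,219)]:print(uv,onz("side",uv,0))
print(onz("side",(251,262),0),onz("side",(233,328),0))
E
```

```text
(264, 307) [ 0.39639081 -0.38547281  0.015     ]
(336, 307) [ 0.54580339 -0.38845024  0.015     ]
(336, 250) [ 0.57327723 -0.1868541   0.015     ]
(268, 250) [ 0.40761294 -0.18429117  0.015     ]
(268, 219) [ 0.41006839 -0.01853883  0.        ]
(322, 219) [ 0.55841521 -0.02036824  0.        ]
[ 0.36657982 -0.21180314  0.        ] [ 0.33395685 -0.42900453  0.        ]
```

View pics/c1.png

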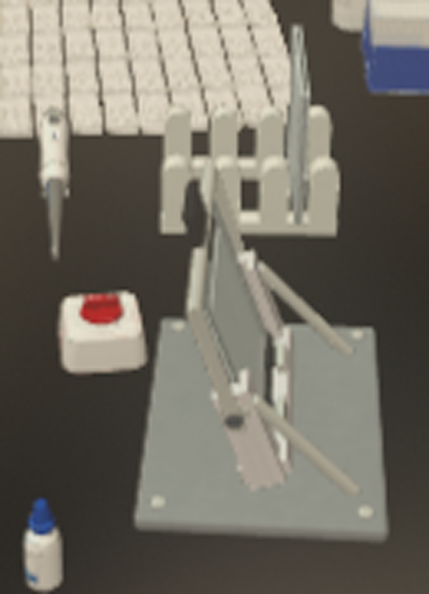

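The close crop shows the bail closed, with its tab at about crop (200, 190), the cassette leaning to world −x, and the stored cassette in the rack's +x slot. The stand's axes lie nearly along the world's. I'll go above the stand and look.

```bash
cat >> h.py <<'E'
from scipy.spatial.transform import Rotation as Ro
def rot(yaw,lean):
    "tool pointing down with y along stand x; yaw about world z, lean: tool z tilts to +x (rad)"
    Rz=Ro.from_euler('z',yaw).as_matrix(); s,c=np.sin(lean),np.cos(lean)
    z=np.array([s,0,-c]); x=np.array([0,1.,0]); y=np.cross(z,x)
    return Rz@np.c_[x,y,z]
def go(p,R):
    o=observe(); A=o["ee_rot"]
    return np.round(np.r_[A.T@(np.array(p)-o["ee_pos"])*1000, Ro.from_matrix(A.T@R).as_rotvec()],3)
E
python3 - <<'E'
from h import *
np.set_printoptions(suppress=True)
print(go([.45,-.30,.33],rot(0,0)))
E
```

```text
[ 340.886 -154.849  -91.183   -0.001   -0.001   -1.27 ]
```

>>> apply_moves --pt "0 43 -19 -12 0 0 -0.16" --pt "0 86 -38 -24 0 0 -0.32" --pt "0 129 -58 -36 0 0 -0.48" --pt "0 172 -77 -47 0 0 -0.64" --pt "0 215 -97 -58 0 0 -0.8" --pt "0 258 -116 -70 0 0 -0.96" --pt "0 300 -136 -81 0 0 -1.12" --pt "0 341 -155 -91 0 0 -1.27" --pt "0 341 -155 -91 0 0 -1.27" --pt "0 341 -155 -91 0 0 -1.27" --pt "0 341 -155 -91 0 0 -1.27"

```text
t: 1.48
ee_pos: [0.4492, -0.3005, 0.3293]
ee_rot: [[0.002, 1.0, -0.001], [1.0, -0.002, 0.002], [0.002, -0.001, -1.0]]
wrist_force: [0.0, 0.1, -0.9]
width: 0.001
```

Run:
```python
from h import *
o=observe(); print(o["t"],o["ee_pos"],o["ee_rot"],o["joint_pos"],o["width"])
c=vision.calibration("wrist"); w=vision.read_camera("wrist"); s=vision.read_camera("scene")
np.save("w1.npy",c,allow_pickle=True)
cv2.imwrite("pics/w1.png",w); cv2.imwrite("pics/s1.png",s)
```

```text
1.475 [ 0.44917373 -0.30049821  0.32928424] [[ 0.00219826  0.99999682 -0.00123936]
 [ 0.99999531 -0.00219561  0.00213553]
 [ 0.0021328  -0.00124405 -0.99999695]] [-7.38603316e-01  2.39422525e-01  1.65181662e-01  1.49890962e+00
  7.44625425e-04  8.34389077e-01] 0.0007891704768934294
```

View pics/w1.png

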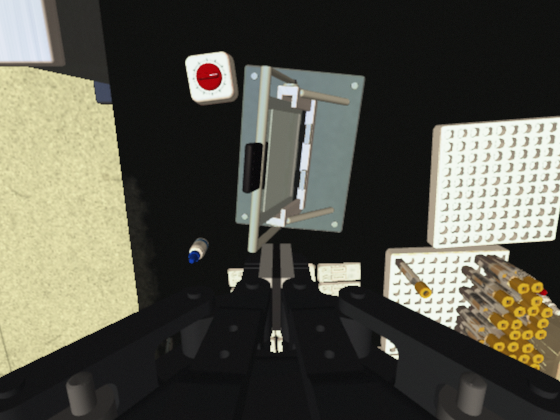

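The wrist view, with image up along +y, shows the plate corners at (247,66), (363,76), (343,233) and (236,223), and the black tab around (253,167).

```bash
python3 - <<'E'
from h import *
c=np.load("w1.npy",allow_pickle=True).item()
P=np.array([onz("wrist",uv,.015,c)[:2] for uv in[(247,66),(363,76),(343,233),(236,223)]]);print(P)
m=P.mean(0); print("ctr",m, "edges",[np.linalg.norm(P[i]-P[i-1]) for i in range(4)])
v=(P[0]+P[1]-P[2]-P[3])/2; yaw=-np.arctan2(v[0],v[1]); h=(P[1]+P[2]-P[0]-P[3])/2; print("yaw",yaw,np.arctan2(h[1],h[0]))
Rz=Ro.from_euler('z',yaw).as_matrix(); S=np.r_[m,0]
for n,q in dict(tab=(-.058,0,.184),tabL=(-.058,.022,.184),tabR=(-.058,-.022,.184),hinge=(-.0194,0,.0783),ctop=(-.0452,.065,.1487),ctop2=(-.0452,-.065,.1487)).items():
    w=S+Rz@q; print(n,w.round(4),proj("wrist",w,c).round(0),proj("side",w).round(0))
print("timer",onz("wrist",(209,77),.046,c))
E
python3 -c "
import cv2
im=cv2.imread('pics/w1.png')[40:260,180:380]
cv2.imwrite('pics/c2.png',cv2.resize(im,None,fx=2.7,fy=2.7,interpolation=cv2.INTER_CUBIC))"
```

```text
[[ 0.41071109 -0.16695967]
 [ 0.56229631 -0.17947628]
 [ 0.5475529  -0.39742411]
 [ 0.38888757 -0.38150535]]
ctr [ 0.47736197 -0.28134135] edges [np.float64(0.21565276382117876), np.float64(0.15210109483643194), np.float64(0.21844593308811955), np.float64(0.1594618843910374)]
yaw -0.08434848193505226 -0.09139755374200012
tab [ 0.4196 -0.2765  0.184 ] [243. 170.] [275. 210.]
tabL [ 0.4214 -0.2545  0.184 ] [245. 144.] [275. 205.]
tabR [ 0.4177 -0.2984  0.184 ] [242. 194.] [274. 215.]
hinge [ 0.458  -0.2797  0.0783] [284. 159.] [292. 252.]
ctop [ 0.4378 -0.2128  0.1487] [265.  96.] [282. 209.]
ctop2 [ 0.4268 -0.3423  0.1487] [255. 227.] [279. 242.]
timer [ 0.36663015 -0.18388371  0.046     ]
```

View pics/c2.png

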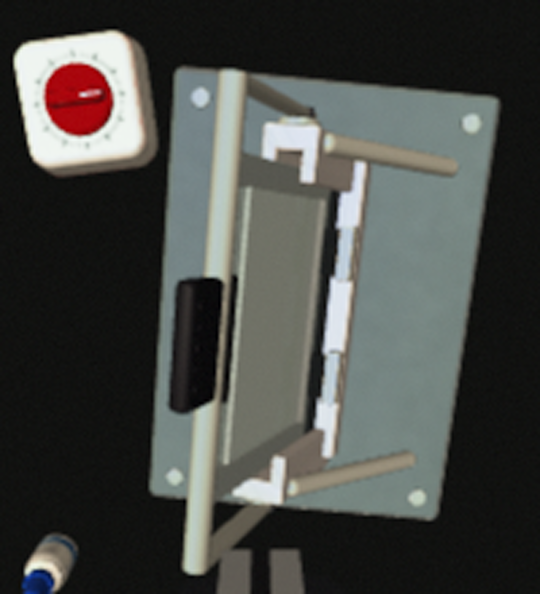

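```bash
cat >> h.py <<'E'
S=np.array([.479,-.281,0]); YAW=-.087
def sw(q): return S+Ro.from_euler('z',YAW).as_matrix()@np.array(q)
np.set_printoptions(suppress=True)
E
python3 - <<'E'
from h import *
print(go(sw([-.095,0,.24]),rot(YAW,0)),go(sw([-.095,0,.177]),rot(YAW,0)))
E
```

```text
[ 27.498 -64.825  89.583  -0.001  -0.002   0.085] [ 27.368 -64.766 152.583  -0.001  -0.002   0.085]
```

>>> apply_moves --pt "0 14 -33 40 0 0 0.04" --pt "0 27 -65 80 0 0 0.085" --pt "0 27 -65 115 0 0 0.085" --pt "0 27 -65 152 0 0 0.085" --pt "0 27 -65 152 0 0 0.085" --pt "0 27 -65 152 0 0 0.085"

```text
t: 2.33
ee_pos: [0.3844, -0.2739, 0.1788]
ee_rot: [[0.088, 0.996, -0.0], [0.996, -0.088, 0.001], [0.001, -0.0, -1.0]]
wrist_force: [0.3, -0.8, 0.3]
width: -0.002
```

>>> apply_moves --pt "0 0 26 2 0 0 0" --pt "0 0 41 -3 0 0 0" --pt "0 0 59 -5 0 0 0" --pt "0 0 78 -4 0 0 0" --pt "0 0 97 1 0 0 0" --pt "0 0 115 10 0 0 0" --pt "0 0 131 21 0 0 0" --pt "0 0 141 33 0 0 0" --pt "0 0 149 45 0 0 0" --pt "0 0 155 58 0 0 0" --pt "0 0 159 72 0 0 0" --pt "0 0 159 72 0 0 0"

```text
t: 3.82
ee_pos: [0.5418, -0.2871, 0.105]
ee_rot: [[0.088, 0.996, -0.003], [0.996, -0.088, 0.003], [0.003, -0.003, -1.0]]
wrist_force: [0.0, -0.8, 1.3]
width: 0.001
```

>>> apply_moves --pt "0 0 0 -40 0 0 0" --pt "0 0 0 -100 0 0 0" --pt "60 -30 -60 -150 0 0 0" --pt "60 -50 -100 -160 0 0 0" --pt "60 -50 -100 -160 0 0 0" --pt "60 -50 -100 -160 0 0 0"

```text
t: 4.58
ee_pos: [0.4379, -0.3288, 0.2656]
ee_rot: [[0.089, 0.996, -0.002], [0.996, -0.089, 0.003], [0.002, -0.002, -1.0]]
wrist_force: [0.6, -0.0, -0.8]
width: 0.703
```

Run:
```python
from h import *
o=observe(); print(o["t"],o["ee_pos"])
c=vision.calibration("wrist"); w=vision.read_camera("wrist"); s=vision.read_camera("side")
np.save("w2.npy",c,allow_pickle=True)
for n,q in dict(c1=(-.0452,.065,.1487),c2=(-.0452,-.065,.1487),p1=(-.08,.11,.015),p2=(.08,.11,.015),p3=(.08,-.11,.015),p4=(-.08,-.11,.015)).items():
    print(n,proj("wrist",sw(q),c).round(0),proj("side",sw(q)).round(0))
a=cv2.resize(s[160:330,225:355],None,fx=3,fy=3,interpolation=cv2.INTER_CUBIC)
cv2.imwrite("pics/w2.png",np.hstack([cv2.resize(w[:,80:460],None,fx=510/420,fy=510/420)[:,:410],a]))
cv2.imwrite("pics/w2full.png",w);cv2.imwrite("pics/side2.png",s)
```

```text
4.575 [ 0.43792221 -0.3287893   0.26555257]
c1 [265.  48.] [283. 209.]
c2 [267. 220.] [280. 242.]
p1 [237.  29.] [268. 245.]
p2 [384.  29.] [333. 248.]
p3 [369. 222.] [338. 310.]
p4 [243. 222.] [261. 306.]
```

View pics/w2.png

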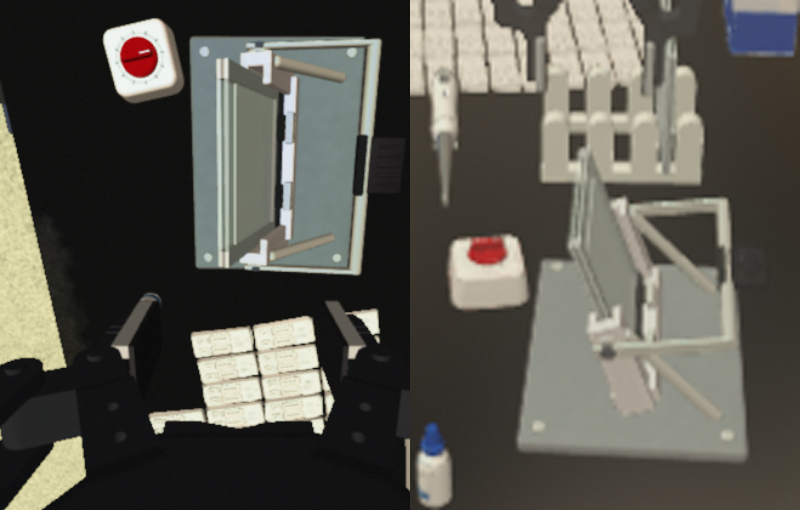

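The bail lies right back, and the cassette's top edge falls within 2 px of the prediction: about (264,48)–(264,218) in the full wrist view. Next, a quick look at the rack from above.

>>> apply_moves --pt "60 62 5 -20 0 0 -0.04" --pt "60 124 5 -40 0 0 -0.087" --pt "60 186 5 -60 0 0 -0.087" --pt "60 248 5 -65 0 0 -0.087" --pt "60 310 5 -65 0 0 -0.087" --pt "60 310 5 -65 0 0 -0.087" --pt "60 310 5 -65 0 0 -0.087"

```text
t: 5.55
ee_pos: [0.4711, -0.0188, 0.3298]
ee_rot: [[-0.003, 1.0, -0.004], [1.0, 0.003, 0.004], [0.004, -0.004, -1.0]]
wrist_force: [-0.0, 0.1, -0.3]
width: 0.701
```

Run:
```python
from h import *
o=observe(); print(o["t"],o["ee_pos"])
c=vision.calibration("wrist"); w=vision.read_camera("wrist")
np.save("w3.npy",c,allow_pickle=True)
cv2.imwrite("pics/w3full.png",w)
cv2.imwrite("pics/w3.png",cv2.resize(w[0:280,130:490],None,fx=2,fy=2,interpolation=cv2.INTER_CUBIC))
```

```text
5.55 [ 0.47107477 -0.01878362  0.32982937]
```

View pics/w3.png

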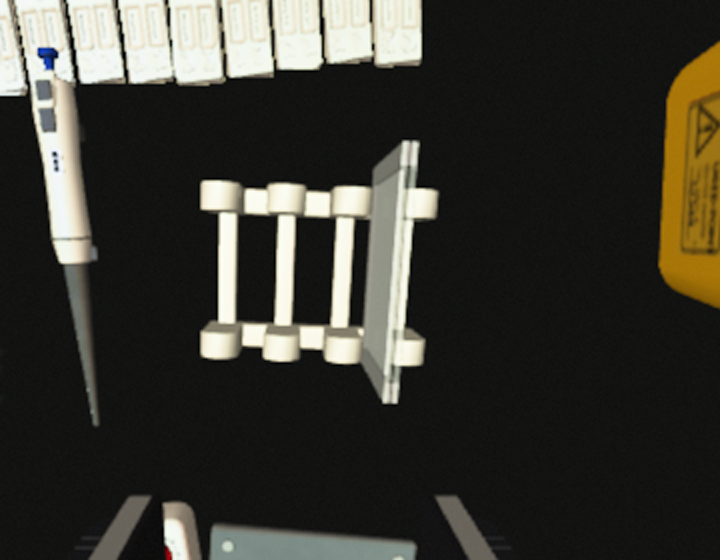

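The rack view gives teeth on the far rail at crop x 201–242, 267–306, 333–371 and 400–438, with the rails' far top edges at rows 181 and 320. Slot −40 is near crop x 254 and slot 0 near 316. The stored cassette stands in the fourth gap.

Run:
```python
from h import *
c=np.load("w3.npy",allow_pickle=True).item(); print(c["xyz"])
g=lambda u,v,z:onz("wrist",(130+u/2,v/2),z,c)
for z in(.05,.06,.066):
  print(z,"far edges",g(254.5,181,z),g(252,320,z), "slot0",g(319.5,181,z),g(312,320,z))
  print("   outer",g(201,195,z),g(438,203,z),g(201,335,z),g(424,345,z))
print("slot-40 low",g(254,200,.014),g(252,335,.014))
print("stored top mid",(g(410,142,.134)+g(390,402,.134))/2,g(410,142,.134)-g(390,402,.134))
im=cv2.imread("pics/w3full.png");
```

```text
[0.47099863 0.04773607 0.46515127]
0.05 far edges [0.44596003 0.08217733 0.05      ] [ 0.44327715 -0.00263846  0.05      ] slot0 [0.48572777 0.08226782 0.05      ] [ 0.48205655 -0.00251217  0.05      ]
   outer [0.41292137 0.07396917 0.05      ] [0.5589262  0.06963607 0.05      ] [ 0.40995314 -0.01247755  0.05      ] [ 0.55526649 -0.01853038  0.05      ]
0.06 far edges [0.44656315 0.08134772 0.06      ] [ 0.4439449  -0.00142506  0.06      ] slot0 [0.48537298 0.08143603 0.06      ] [ 0.48179019 -0.00130181  0.06      ]
   outer [0.41432031 0.07333728 0.06      ] [0.55680824 0.06910855 0.06      ] [ 0.41142358 -0.01102714  0.06      ] [ 0.55323668 -0.01693418  0.06      ]
0.066 far edges [0.44692502 0.08084996 0.066     ] [ 0.44434554 -0.00069702  0.066     ] slot0 [0.4851601  0.08093696 0.066     ] [ 0.48163038 -0.0005756   0.066     ]
   outer [0.41515968 0.07295814 0.066     ] [0.55553746 0.06879204 0.066     ] [ 0.41230584 -0.0101569   0.066     ] [ 0.55201879 -0.01597646  0.066     ]
slot-40 low [0.44330271 0.07314941 0.014     ] [ 0.44072961 -0.01757747  0.014     ]
stored top mid [0.52390536 0.02864766 0.134     ] [0.00412945 0.12883089 0.        ]
```

Run:
```python
from h import *
u=np.array([-.343,0,.939]); F=np.array([-.0045,0,.036])
print(go(sw(F+.175*u),rot(YAW,.35)))
```

```text
[-256.035  -55.984  128.825   -0.354   -0.019    0.086]
```

>>> apply_moves --pt "50 -50 -10 20 -0.1 -0.005 0.02" --pt "50 -100 -20 40 -0.2 -0.01 0.04" --pt "50 -150 -30 65 -0.3 -0.015 0.06" --pt "50 -205 -45 95 -0.354 -0.019 0.086" --pt "50 -256 -56 129 -0.354 -0.019 0.086" --pt "50 -256 -56 129 -0.354 -0.019 0.086" --pt "50 -256 -56 129 -0.354 -0.019 0.086"

```text
t: 6.48
ee_pos: [0.4139, -0.2764, 0.1998]
ee_rot: [[0.09, 0.936, 0.341], [0.996, -0.085, -0.03], [0.001, 0.342, -0.94]]
wrist_force: [0.5, -0.2, -0.1]
width: 0.588
```

Run:
```python
from h import *
u=np.array([-.343,0,.939]); F=np.array([-.0045,0,.036])
print(observe()["joint_pos"],go(sw(F+.175*u),rot(YAW,.35)),go(sw(F+.084*u),rot(YAW,.35)))
w=vision.read_camera("wrist"); c=vision.calibration("wrist"); cv2.imwrite("pics/w4.png",w)
for y in(.065,-.065):
  for x in(-.004,.004): print(proj("wrist",sw(F+.12*u+np.array([x*.939,y,x*.343])),c).round(0))
```

```text
[-0.90035221 -0.03379491 -0.51617366  0.84353981  0.25098349  0.79138882] [ 1.052  0.892 -0.249 -0.001 -0.    -0.003] [ 1.052  1.018 90.722 -0.001 -0.    -0.003]
[270. 121.]
[284. 121.]
[271. 318.]
[283. 318.]
```

View pics/w4.png

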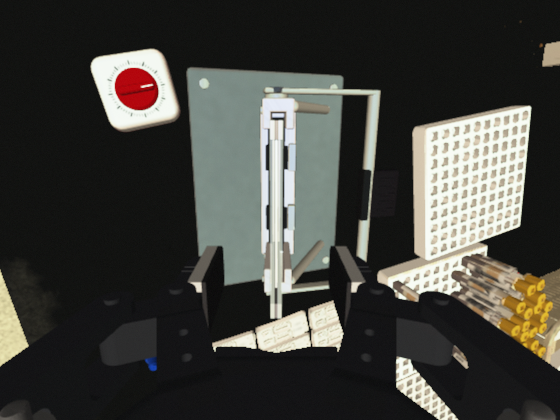

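The view straight along the slope shows the cassette's top edge at x 270–283, rows 120–318, as predicted, and centred between the fingers. I'll descend and grip.

>>> apply_moves --pt "50 1 0 25 0 0 0" --pt "50 1 0 50 0 0 0" --pt "50 1 0 75 0 0 0" --pt "50 1 0 90 0 0 0" --pt "50 1 0 90 0 0 0"

```text
t: 7.15
ee_pos: [0.4459, -0.276, 0.1158]
ee_rot: [[0.085, 0.936, 0.341], [0.996, -0.08, -0.029], [0.001, 0.342, -0.94]]
wrist_force: [0.8, 0.2, -0.6]
width: 0.586
```

>>> apply_moves --pt "25 0 0 0 0 0 0" --pt "15 0 0 0 0 0 0" --pt "10 0 0 0 0 0 0" --pt "0 0 0 0 0 0 0" --pt "0 0 0 0 0 0 0" --pt "0 0 0 0 0 0 0" --pt "0 0 0 0 0 0 0" --pt "0 0 0 0 0 0 0" --force 70

```text
t: 8.15
ee_pos: [0.4449, -0.2761, 0.1161]
ee_rot: [[0.087, 0.937, 0.34], [0.996, -0.082, -0.029], [0.001, 0.341, -0.94]]
wrist_force: [-5.4, 1.4, 6.3]
width: 0.084
```

Gripped, at a width of about 7 mm. First rock: raise the +y end about the −y bottom corner.

>>> apply_moves --pt "0 -1 0 -1 0 0.016 0" --pt "0 -2 0 -2 0 0.032 0" --pt "0 -3 0 -3 0 0.048 0" --pt "0 -4.3 0 -4 0 0.064 0" --pt "0 -5.5 0 -5.2 0 0.08 0" --pt "0 -5.5 0 -5.2 0 0.08 0" --pt "0 -5.5 0 -5.2 0 0.08 0"

```text
t: 9.02
ee_pos: [0.4423, -0.2817, 0.1207]
ee_rot: [[0.06, 0.937, 0.345], [0.995, -0.082, 0.05], [0.075, 0.34, -0.937]]
wrist_force: [-2.7, -4.5, -9.2]
width: 0.086
```

Run:
```python
from h import *
o=observe();print(o["t"],o["ee_pos"],o["ee_rot"],o["wrist_force"],o["torque"])
w=vision.read_camera("wrist"); s=vision.read_camera("side"); cv2.imwrite("pics/w5f.png",w); cv2.imwrite("pics/s5f.png",s)
cv2.imwrite("pics/w5.png",np.hstack([cv2.resize(w[20:300,150:400],None,fx=1.6,fy=1.6),cv2.resize(s[175:324,230:343],None,fx=3,fy=3,interpolation=cv2.INTER_CUBIC)[:448]]))
```

```text
9.025 [ 0.4422569  -0.28169281  0.12065551] [[ 0.06011153  0.93684406  0.34454289]
 [ 0.99534093 -0.08232392  0.05019175]
 [ 0.07538596  0.33992054 -0.93742786]] [-2.71656076 -4.48401956 -9.22220879] [-0.90375215  1.66994126 -0.23592605]Traceback (most recent call last):
  File "<stdin>", line 4, in <module>
    return _nx.concatenate(arrs, 1, dtype=dtype, casting=casting)
           ~~~~~~~~~~~~~~~^^^^^^^^^^^^^^^^^^^^^^^^^^^^^^^^^^^^^^^
ValueError: all the input array dimensions except for the concatenation axis must match exactly, but along dimension 0, the array at index 0 has size 448 and the array at index 1 has size 447
```

```bash
cat >> h.py <<'E'
P0=np.array([.4449,-.2761,.1161]); R0=rot(YAW+.005,.348)
def rk(dx,dz,phi): return go(P0+R0@np.array([dx,0,dz])/1000,R0@Ro.from_rotvec([0,phi,0]).as_matrix())
E
python3 - <<'E'
from h import *
o=observe(); print((R0.T@(o["ee_pos"]-P0)*1000).round(2),Ro.from_matrix(R0.T@o["ee_rot"]).as_rotvec().round(3))
for a in[(-4,-6,.05),(-1,-7.5,.02),(1,-8.5,-.015),(3,-9.7,-.05),(4,-10.5,-.07)]: print(rk(*a))
E
```

```text
[-5.56 -0.39 -5.11] [0.001 0.078 0.005]
[ 1.623  0.385 -0.77  -0.001 -0.028 -0.005]
[ 4.731  0.369 -2.03  -0.001 -0.058 -0.005]
[ 6.803  0.358 -2.87  -0.001 -0.093 -0.005]
[ 8.891  0.347 -3.91  -0.001 -0.128 -0.005]
[ 9.951  0.341 -4.629 -0.001 -0.148 -0.005]
```

Tracking is good to a few tenths of a mm. Second rock: raise the −y end while keeping the +y jaw's place up.

>>> apply_moves --pt "0 1.6 0 -0.8 0 -0.028 0" --pt "0 4.0 0 -1.8 0 -0.05 0" --pt "0 5.5 0 -2.4 0 -0.07 0" --pt "0 7 0 -3 0 -0.093 0" --pt "0 8 0 -3.5 0 -0.11 0" --pt "0 9 0 -4 0 -0.128 0" --pt "0 10 0 -4.7 0 -0.148 0" --pt "0 10 0 -4.7 0 -0.148 0" --pt "0 10 0 -4.7 0 -0.148 0"

```text
t: 10.25
ee_pos: [0.4413, -0.2718, 0.1259]
ee_rot: [[0.11, 0.937, 0.332], [0.992, -0.082, -0.097], [-0.064, 0.34, -0.938]]
wrist_force: [0.3, 0.0, -3.6]
width: 0.087
```

Run:
```python
from h import *
o=observe(); print(o["t"],(R0.T@(o["ee_pos"]-P0)*1000).round(2),Ro.from_matrix(R0.T@o["ee_rot"]).as_rotvec().round(3),o["wrist_force"],o["torque"])
for a in[(3,-12,-.05),(1.5,-13.5,-.025),(0,-15,0)]: print(rk(*a))
s=vision.read_camera("side"); cv2.imwrite("pics/s6.png",cv2.resize(s[160:330,225:355],None,fx=3.4,fy=3.4,interpolation=cv2.INTER_CUBIC))
```

```text
10.25 [  4.02  -0.33 -10.55] [ 0.001 -0.069  0.005] [ 0.29569586  0.04879758 -3.58705884] [0.18619656 0.56042315 0.00722807]
[-1.12   0.338 -1.372 -0.001  0.019 -0.005]
[-2.72   0.344 -2.765 -0.001  0.044 -0.005]
[-4.321  0.35  -4.157 -0.001  0.069 -0.005]
```

View pics/s6.png

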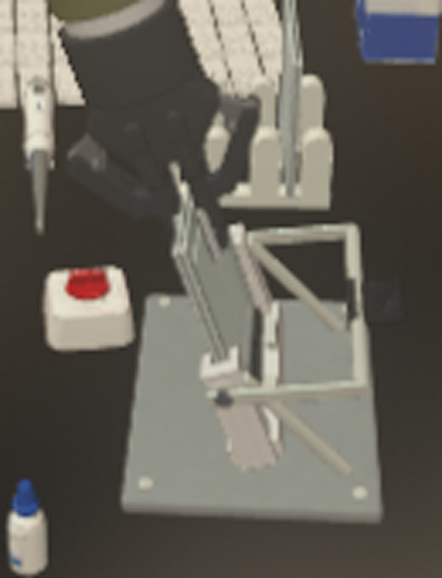

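The wrist force is now −3.6 N, which is just the cassette's weight, so both jaws have let go. The stand stands where it was and the bail is back. I'll level the cassette, then draw it out.

>>> apply_moves --pt "0 -1.1 0.1 -1.4 0 0.019 -0.002" --pt "0 -2.7 0.2 -2.8 0 0.044 -0.004" --pt "0 -4.3 0.3 -4.2 0 0.069 -0.005" --pt "0 -4.3 0.3 -4.2 0 0.069 -0.005"

```text
t: 10.8
ee_pos: [0.4399, -0.2769, 0.1305]
ee_rot: [[0.083, 0.937, 0.339], [0.997, -0.078, -0.029], [-0.0, 0.34, -0.94]]
wrist_force: [0.2, -0.3, -3.7]
width: 0.085
```

>>> apply_moves --pt "0 0 0 -5 0 0 0" --pt "0 0 0 -12 0 0 0" --pt "0 0 0 -20 0 0 0" --pt "0 0 0 -28 0 0 0" --pt "0 0 0 -36 0 0 0" --pt "0 0 0 -44 0 0 0" --pt "0 0 0 -52 0 0 0" --pt "0 0 0 -60 0 0 0" --pt "0 0 0 -68 0 0 0" --pt "0 0 0 -76 0 0 0" --pt "0 0 0 -86 0 0 0" --pt "0 0 0 -98 0 0 0" --pt "0 0 0 -110 0 0 0" --pt "0 0 0 -110 0 0 0"

```text
t: 12.55
ee_pos: [0.4029, -0.2745, 0.2354]
ee_rot: [[0.084, 0.937, 0.34], [0.996, -0.078, -0.031], [-0.002, 0.342, -0.94]]
wrist_force: [0.3, -0.0, -3.3]
width: 0.086
```

Run:
```python
from h import *
o=observe(); print(o["t"],(R0.T@(o["ee_pos"]-P0)*1000).round(2),o["joint_pos"])
RY=-.035; p=[.444,.032]
# TCP is 84 mm above bottom edge
print("up",go([.43,-.20,.26],rot(-.06,.1)),go([*p,.2],rot(RY,0)))
print(go([.44,-.1,.26],rot(RY,0)))
```

```text
12.55 [  -1.84    1.18 -126.49] [-0.9186553  -0.07413614 -0.46305712  0.94073018  0.25465712  0.76662449]
up [ 76.444  28.009 -16.162   0.249   0.008  -0.023] [308.939   2.527  37.843   0.349   0.011  -0.048]
[176.93   29.58  -15.838   0.349   0.011  -0.048]
```

Out of the channels, with the cassette's bottom at z ≈ 0.15. I'll turn it upright and carry it over the slot.

>>> apply_moves --pt "0 20 5 -6 0.05 0 -0.01" --pt "0 50 12 -14 0.12 0.003 -0.02" --pt "0 85 20 -22 0.2 0.006 -0.03" --pt "0 120 25 -22 0.28 0.009 -0.04" --pt "0 150 30 -20 0.349 0.011 -0.048" --pt "0 190 27 -13 0.349 0.011 -0.048" --pt "0 230 20 0 0.349 0.011 -0.048" --pt "0 270 10 15 0.349 0.011 -0.048" --pt "0 300 4 30 0.349 0.011 -0.048" --pt "0 309 2.5 38 0.349 0.011 -0.048" --pt "0 309 2.5 38 0.349 0.011 -0.048" --pt "0 309 2.5 38 0.349 0.011 -0.048"

```text
t: 14.05
ee_pos: [0.4446, 0.0313, 0.2003]
ee_rot: [[0.036, 0.999, 0.001], [0.999, -0.036, -0.0], [-0.0, 0.001, -1.0]]
wrist_force: [0.3, 0.1, -3.7]
width: 0.086
```

Run:
```python
from h import *
o=observe(); print(o["t"],o["ee_pos"],go([.444,.032,.2],rot(-.035,0)))
w=vision.read_camera("wrist"); s=vision.read_camera("side"); cv2.imwrite("pics/w7f.png",w); cv2.imwrite("pics/s7f.png",s)
a=cv2.resize(s[130:330,210:350],(315,450),interpolation=cv2.INTER_CUBIC); b=cv2.resize(w[0:300,130:440],(465,450))
cv2.imwrite("pics/s7.png",np.hstack([a,b]))
```

```text
14.05 [0.44459874 0.03128065 0.20028754] [ 0.697 -0.624  0.287  0.001  0.    -0.001]
```

View pics/s7.png

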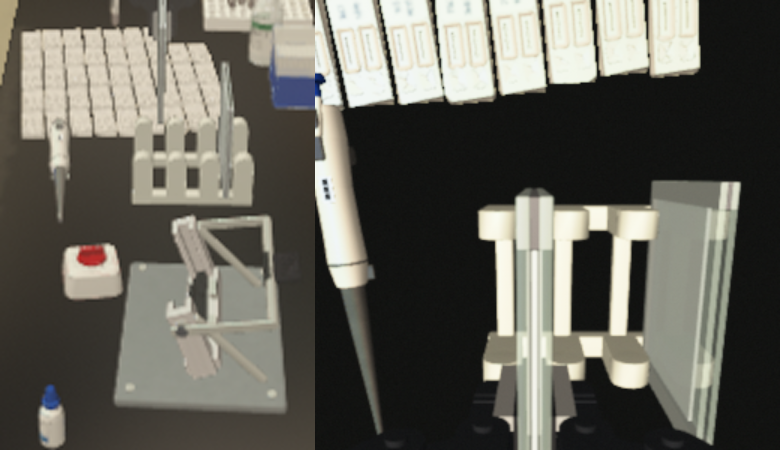

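The cassette hangs upright, centred over slot −40 and parallel to the stored one (wrist crop x ≈ 535, between teeth at 498 and 570). I'll lower it slowly.

>>> apply_moves --pt "0 0 -0.5 8 0 0 0" --pt "0 0 -0.5 18 0 0 0" --pt "0 0 -0.5 28 0 0 0" --pt "0 0 -0.5 38 0 0 0" --pt "0 0 -0.5 48 0 0 0" --pt "0 0 -0.5 58 0 0 0" --pt "0 0 -0.5 68 0 0 0" --pt "0 0 -0.5 78 0 0 0" --pt "0 0 -0.5 86 0 0 0" --pt "0 0 -0.5 92 0 0 0" --pt "0 0 -0.5 95 0 0 0" --pt "0 0 -0.5 95 0 0 0"

```text
t: 15.65
ee_pos: [0.4441, 0.0312, 0.1053]
ee_rot: [[0.036, 0.999, 0.001], [0.999, -0.036, -0.0], [0.0, 0.001, -1.0]]
wrist_force: [0.7, 0.3, -3.1]
width: 0.083
```

>>> apply_moves --pt "0 0 0 1 0 0 0" --pt "0 0 0 2 0 0 0" --pt "0 0 0 3 0 0 0" --pt "0 0 0 4 0 0 0" --pt "0 0 0 4 0 0 0"

```text
t: 16.27
ee_pos: [0.4441, 0.0312, 0.1012]
ee_rot: [[0.036, 0.999, 0.001], [0.999, -0.036, 0.0], [0.0, 0.001, -1.0]]
wrist_force: [-0.7, 0.5, -3.3]
width: 0.086
```

>>> apply_moves --pt "0 0 0 0.7 0 0 0" --pt "0 0 0 1.4 0 0 0" --pt "0 0 0 2 0 0 0" --pt "0 0 0 2 0 0 0"

```text
t: 16.77
ee_pos: [0.4441, 0.0312, 0.0993]
ee_rot: [[0.036, 0.999, 0.001], [0.999, -0.036, -0.0], [0.0, 0.001, -1.0]]
wrist_force: [-0.2, 0.5, -2.3]
width: 0.088
```

>>> apply_moves --pt "0 0 0 0.6 0 0 0" --pt "0 0 0 1.2 0 0 0" --pt "0 0 0 1.2 0 0 0"

```text
t: 17.15
ee_pos: [0.4444, 0.031, 0.0992]
ee_rot: [[0.036, 0.999, 0.002], [0.999, -0.036, -0.0], [-0.0, 0.002, -1.0]]
wrist_force: [-2.7, -1.9, 7.7]
width: 0.087
```

Floor reached: the force has turned to +7.7 N up. I'll ease off and open gently.

>>> apply_moves --pt "5 0 0 -0.3 0 0 0" --pt "9 0 0 -0.3 0 0 0" --pt "12 0 0 -0.3 0 0 0" --pt "18 0 0 -0.3 0 0 0" --pt "26 0 0 -0.3 0 0 0" --pt "34 0 0 -0.3 0 0 0" --pt "40 0 0 -0.3 0 0 0" --pt "40 0 0 -0.3 0 0 0" --force 20

```text
t: 18.15
ee_pos: [0.4444, 0.031, 0.0995]
ee_rot: [[0.036, 0.999, 0.002], [0.999, -0.036, -0.0], [-0.0, 0.002, -1.0]]
wrist_force: [-0.2, -0.1, 0.6]
width: 0.471
```

>>> apply_moves --pt "40 0 0 -15 0 0 0" --pt "40 0 0 -40 0 0 0" --pt "40 0 0 -75 0 0 0" --pt "40 0 0 -115 0 0 0" --pt "40 -30 0 -160 0 0 0" --pt "40 -80 0 -190 0 0 0" --pt "40 -80 0 -190 0 0 0" --pt "40 -80 0 -190 0 0 0"

```text
t: 19.15
ee_pos: [0.4408, -0.0487, 0.2889]
ee_rot: [[0.037, 0.999, 0.001], [0.999, -0.037, 0.0], [0.0, 0.001, -1.0]]
wrist_force: [-1.3, -0.6, -0.4]
width: 0.465
```

Run:
```python
from h import *
o=observe(); print(o["t"],o["ee_pos"],o["wrist_force"],o["width"])
w=vision.read_camera("wrist"); s=vision.read_camera("side"); cv2.imwrite("pics/w8f.png",w); cv2.imwrite("pics/s8f.png",s)
np.save("w8.npy",vision.calibration("wrist"),allow_pickle=True)
a=cv2.resize(s[130:330,210:350],(315,450),interpolation=cv2.INTER_CUBIC); b=cv2.resize(w[0:300,130:440],(465,450))
cv2.imwrite("pics/s8.png",np.hstack([a,b]))
```

```text
19.15 [ 0.44084121 -0.04870621  0.28890353] [-1.30061992 -0.55241809 -0.35794514] 0.4647040935991017
```

View pics/s8.png

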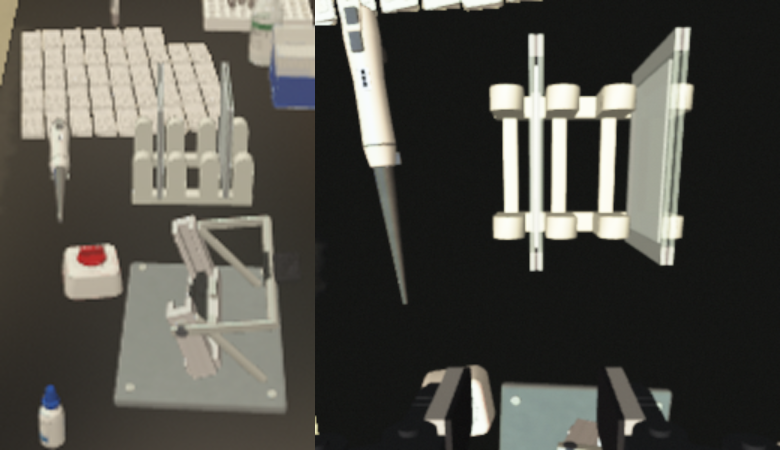

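The cassette stands upright and square in slot −40, with its top level with the stored one's, the gripper clear and the bail still back. Handing in.

```bash
python3 -c "
from rig import env
print(env.close_job())"
```

```text
the job is handed in; nothing more can be done
None
```

The cassette now stands upright in the rack's free slot at x = −40 mm, and the job was handed in at about 19 s of the 67 s allowed. The hand-in reported no verdict.

- **Bail:** I swung it back with the closed fingers to an estimated 1.75 rad. It was still back in the last picture.
- **Rocking loose:** I gripped the cassette along its lean at 70 N and rocked it, +y end first, then −y. The wrist force then fell to about 3.6 N, roughly the cassette's own weight, so both jaws had let go.
- **Drawing out:** I drew it up the slope at about 0.06–0.1 m/s. The stand showed no visible shift in the side views.
- **Setting down:** I lowered it until it touched the slot floor with a net 7.7 N upward on the tool, opened the fingers gently and retreated.

The last side and wrist pictures show the cassette square to the rack and level with the stored one, offset only a few mm from it along the slot. The gripper was clear, and the stored cassette, timer and dropper looked unmoved. No check failed or disagreed. The stand and the loose items were judged by eye from the pictures, not measured again at the end.

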